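Open the top half of the split-door stock cupboard

ROBOT

A 6-joint arm with a two-finger parallel gripper is mounted at the origin on the work surface. World frame = base frame: x ahead of the robot, y to its left, z up, the work surface at z = 0. Lengths are in m, angles in degrees, forces in N, time in s.
With the tool pointing down it reaches from about 0.3 to 0.75 m from the base axis. Payload 8.5 kg.
Tool frame: the origin (TCP) lies at the very end of the fingers, on their centre line; the grasp point (between the pads) lies 19 mm behind it; z points along the fingers, y is the line along which they close (so a half turn about z gives the same grasp; the last joint's range is limited). The gripper opens to 85 mm and grips with 20 to 120 N. Pads are 22 mm wide; open, the fingers measure 114 mm over their backs; the gripper's body (76 mm by 85 mm) begins 54 mm behind the grasp point. The pads swing forward as they close: fully open they stand 13 mm farther back than shut.
Start: joints at [-79.601, 21.807, 74.336, -0, 83.858, -12.336], TCP at [0.213, -0.507, 0.231] pointing down, gripper open.
Joint ranges: [-178.18, 178.18], [-50.72, 133.34], [12.68, 142.11], [-81.47, 261.47], [9.98, 163.14], [-165.26, 165.26]. Speed limits (degrees/s): [136.94, 136.94, 180, 180, 180, 180].

INTERFACE

Orientations are given as a 3x3 rotation matrix whose columns are the frame's x, y, z axes.
In Python, from rig import env, optics, spotter gives the robot as it stands.
- The arm moves only by the shell command python3 -m crank 'ROWS' [FORCE]. ROWS is JSON, one flat list of numbers, 5 for each row, row after row: the finger opening in cm, from 0 to 8.54, then the shift along the tool's x, y, z in cm, then the turn about the tool's z in rad. A call has exactly 8 rows; each row shifts and turns the commanded pose from where the row before left it, along the tool's axes as they then stand; what a row does not reach is not made up. A row lasts 1/12 s, in which the tool goes at most 41.7 mm and 7.16 degrees, less where a joint would pass 70% of its speed; a pose out of reach is approached as far as the arm can. A call is refused whole if a number of a shift passes 4.17 or a number of a turn 0.125, either way. A call with a gripper value outside its range is refused whole. The fingers move at their own pace and stop on an object; FORCE is the grip in N (left out, the last holds). Time passes only in rows, so rows that do not move let the fingers close, or fill a call up. It gives the time, the measured TCP pose, the force, the opening and the grip force at its end, in the units of the state.
- env.observe(): the state, without advancing time (a new reading comes with each control period).
- optics.get_image(name): name is "scene" or "top" or "wrist"; returns a dict with "color" (400x640x3 uint8, red, green, blue), "intrinsics" (3x3 intrinsics, pixels), "pose" (4x4, takes a point from camera to world coordinates). Camera axes: x right, y up, looking along -z (the intrinsics and any distortion apply to the point x, -y, -z); pixel columns grow to the right and rows downward; lengths in m; the calibration is good to about 2 mm. A picture is of the moment at which its call begins. There is no depth.
- env.close_job(): hands the job in; it is judged then, once.
Trained networks look in a picture, given as the dict that the camera call returned (one of the last four; its "shot" number tells which), for a name from the list of things; names that differ only in an ending like _2 or _b are one class to them, and where a whole thing is asked for, a point or a joint stands for the part that bears it (a point fixed in the world has none). Each returns a list of dicts, best first, with "score" (0 to 1); they miss things now and then, are a little off and sometimes report something else, mostly with a low value. They report only what shows in the picture. A call takes as long as a camera call.
- spotter.look_for(picture, query): "at" ([column, row] as shares, 0 to 1, of the picture: columns of its width, rows of its height, amid what is visible of it).
The state is a dict: "time_s": time; "q": joint angles; "qvel": joint speeds; "joint_efforts": joint torques, N m; "position": TCP position; "tool_rot": TCP orientation; "ft_force": force on the tool from outside, world axes, zero at the start; "wrist_torque": the same for the moment, N m; "grip_width": finger opening in m; "gripper_force": force on a finger pad.
Only numpy, scipy, OpenCV 4.12 (cv2) and the standard library are available. Lean on these libraries where they do the work, as an engineer would, in place of code of your own. Each camera call takes 0.05 s, during which the arm holds its last target. There are 200 camera calls.

TASK

Of the two small plywood stock cupboards on the duster-maker's bench, one has a door split into two halves. Take the top half by its handle, swing it wide open, to about a right angle, and leave it standing open, while the bottom half stays shut with its bolt fully home. Leave the other cupboard, with the door in one piece, shut.

Things in the scene. Friction and masses are not known exactly. Their poses are not given: they have to be found in the camera images.
- top_handle (a point): point on the split door's top handle: upright 10 mm steel bar, 40 mm off the leaf's face, 233 mm above the bench; 15 mm of bar above the point, 43 below. Frame turns with the leaf: +x out of its face (away from the robot when shut), +y towards the hinge, z up. Hinge line: 150 mm along +y, 40 mm along -x; free edge 40 mm along -y. Cupboard fixed, 240 wide, 124 deep, flat top 270 mm high
- top_leaf (a joint): angle (rad) of the split door's top half, a plywood leaf 190 wide, 120 tall, 12 mm thick, lower edge 135 mm above the bench (loose things near it are lower than 100 mm). 0 shut, grows as it swings out, anticlockwise from above; 1.57 square, stop at 1.9. Starts up to 0.2 ajar. No catch; hinge drag 0.12 N m, stays where left
- bottom_bolt (a joint): draw (m) of the steel barrel bolt on the bottom half: level 10 mm rod with a ball knob, 108 mm above the bench, at the edge away from the hinge. 0 fully home (its start), up to 0.03 as drawn towards the hinge side. The bottom half has a handle like the top one, 25 to 83 mm above the bench; a dark wooden ledge tops it, 8 mm proud; bolted, it does not move
- plain_door (a joint): angle (rad) of the one-piece door, 250 mm tall, of the other cupboard: same size, same handle at the same height, no bolt, about 340 mm to the left or right of the split one. 0 shut (its start), grows as it opens

How it is judged:
By the outcome, as a careful person would: the job done as asked, in the order asked, and still so for the second after the job is handed in, with the robot touching nothing.
It also fails if it takes over 35 s, if anything falls off the work surface, if the arm or the gripper's body presses on something with over 40 N, if the wrist force passes 120 N, or if a joint passes its speed limit or range.

## Working session

There is one attempt and no reset: what is moved stays moved. The work goes in short steps, Python scripts to look and compute and a shell command to move; the robot and the scene stay as the last step left them, time stands still between calls to the robot, and variables do not carry over. Pictures are saved under pics/ and viewed, at most 10 in all, crops included, and the job is handed in when it is done.

```bash
mkdir -p pics; ls
python3 - <<'E'
from rig import env, optics, spotter
import cv2,numpy as np
s=env.observe(); print(s['time_s'],s['position'],np.round(s['tool_rot'],3).tolist(),s['grip_width'])
ims=[]
for n in ['scene','top']:
    p=optics.get_image(n); ims.append(p['color'])
    print(n,p['intrinsics'].tolist() if hasattr(p['intrinsics'],'tolist') else p['intrinsics'],np.round(p['pose'],3).tolist())
    for q in ['top_handle','top_leaf','bottom_bolt','plain_door']:
        print(q,[(np.round(d['at'],3).tolist(),round(d['score'],2)) for d in spotter.look_for(p,q)[:3]])
    cv2.imwrite(f'pics/{n}0.png',p['color'][:,:,::-1])
E
```

```text
pics
0.0 [ 0.21249374 -0.50696012  0.23068822] [[0.922, 0.386, -0.0], [0.386, -0.922, 0.002], [0.0, -0.001, -1.0]] 0.08576587027976308
scene [[395.46074308638623, 0.0, 324.7240584132466], [0.0, 395.46074308638623, 201.52974553001133], [0.0, 0.0, 1.0]] [[0.875, -0.272, 0.4, 0.799], [0.484, 0.467, -0.74, -0.575], [0.014, 0.841, 0.541, 0.574], [0.0, 0.0, 0.0, 1.0]]
top_handle [([0.551, 0.376], 0.56)]
top_leaf [([0.546, 0.375], 0.61)]
bottom_bolt []
plain_door [([0.39, 0.594], 0.92)]
top [[491.47828610142614, 0.0, 315.50635581081383], [0.0, 491.47828610142614, 193.02130905154428], [0.0, 0.0, 1.0]] [[-0.015, 0.997, -0.079, 0.402], [-1.0, -0.014, 0.011, 0.011], [0.01, 0.079, 0.997, 1.268], [0.0, 0.0, 0.0, 1.0]]
top_handle [([0.399, 0.497], 0.57)]
top_leaf [([0.399, 0.49], 0.62)]
bottom_bolt [([0.421, 0.518], 0.46)]
plain_door [([0.646, 0.515], 0.82)]
```

View pics/scene0.png

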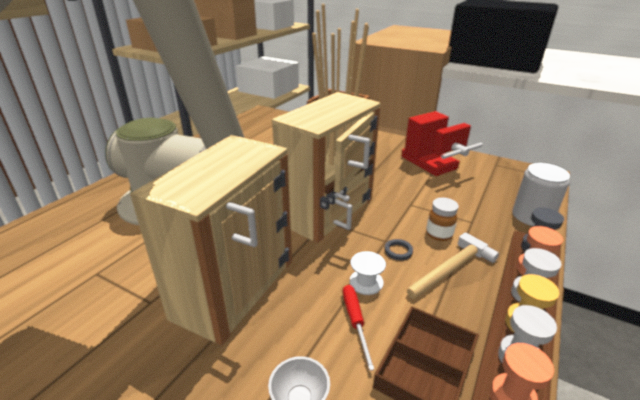

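View pics/top0.png

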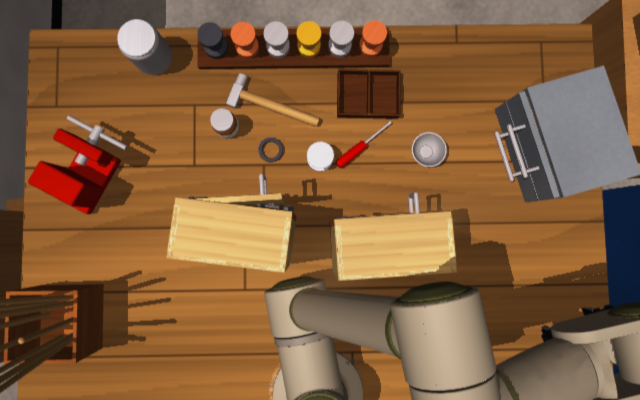

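The top view shows the split cupboard at about px (168–295, 195–272), with its handle near (263,183) and its leaf slightly ajar. The plain cupboard is at (332–455, 212–280). In the scene view the split door's top handle is near (360,150). I'll crop and measure next.

```bash
cat > h.py <<'E'
import numpy as np
def ray(p,uv):
    K=np.array(p['intrinsics']);T=np.array(p['pose'])
    d=np.array([(uv[0]-K[0,2])/K[0,0],-(uv[1]-K[1,2])/K[1,1],-1.])
    return T[:3,3],T[:3,:3]@d
def atz(p,uv,z):
    o,d=ray(p,uv); return o+d*(z-o[2])/d[2]
def proj(p,X):
    K=np.array(p['intrinsics']);T=np.array(p['pose'])
    c=T[:3,:3].T@(np.array(X)-T[:3,3]); return np.array([K[0,2]+K[0,0]*c[0]/-c[2],K[1,2]-K[1,1]*c[1]/-c[2]])
E
python3 - <<'E'
from rig import optics
from h import *
import cv2
p=optics.get_image('top'); q=optics.get_image('scene')
for n,uv,z in [('handletop',(263,177),.248),('c_backleft',(168,257),.27),('c_frontleft',(176,199),.27),('c_frontright',(294,212),.27),('c_backright',(288,272),.27),('p_fl',(332,219),.27),('p_fr',(452,212),.27),('leafend',(282,197),.255),('ring',(271,150),.0)]:
    print(n,atz(p,uv,z).round(3))
a=p['color'][160:230,160:310][:,:,::-1]; b=q['color'][90:240,260:400][:,:,::-1]
a=cv2.resize(a,None,fx=5,fy=5,interpolation=cv2.INTER_CUBIC)
cv2.imwrite('pics/a.png',a)
cv2.imwrite('pics/b.png',cv2.resize(b,None,fx=4,fy=4,interpolation=cv2.INTER_CUBIC))
E
```

```text
handletop [0.518 0.109 0.248]
c_backleft [0.357 0.299 0.27 ]
c_frontleft [0.473 0.284 0.27 ]
c_frontright [0.443 0.044 0.27 ]
c_backright [0.323 0.058 0.27 ]
p_fl [ 0.428 -0.032  0.27 ]
p_fr [ 0.439 -0.277  0.27 ]
leafend [0.475 0.069 0.255]
ring [0.617 0.111 0.   ]
```

View pics/a.png

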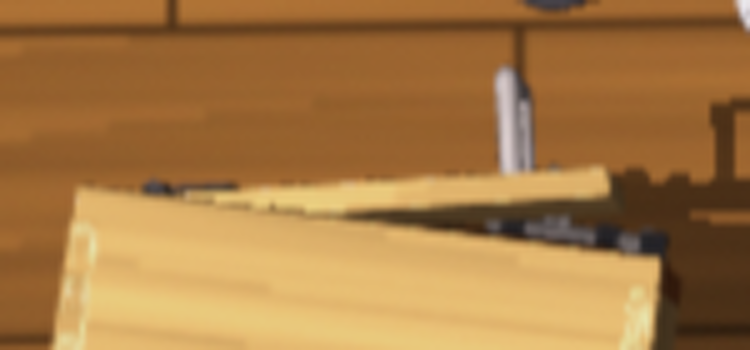

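View pics/b.png

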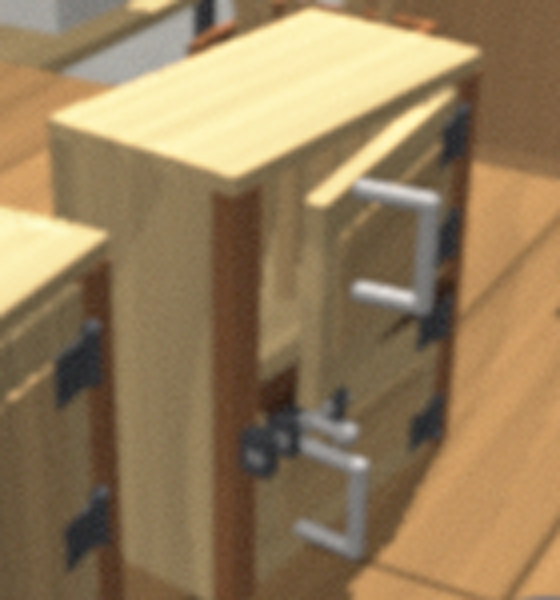

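The two crops show the bar's top outer tip at about (261.5,174) in the full picture, the leaf's free corner at (280.6,193.4), and the hinge end at (197,198). The leaf is ajar by roughly 0.18 rad. The handle comes out near (0.520, 0.112) and the implied hinge near (0.472, 0.260), which fits the cupboard's corner. The bolt is home. I'll lift and cross over.

```bash
python3 -m crank '[8,0,0,-3.3,0, 8,0,0,-3.3,0, 8,0,0,-3.3,0, 8,0,0,-3.3,0, 8,2.6,-2.26,0,0, 8,2.6,-2.26,0,0, 8,2.6,-2.26,0,0, 8,2.6,-2.26,0,0]' 60
python3 -m crank '[8,2.6,-2.26,0,0, 8,2.6,-2.26,0,0, 8,2.6,-2.26,0,0, 8,2.6,-2.26,0,0, 8,2.6,-2.26,0,0, 8,2.6,-2.26,0,0, 8,2.6,-2.26,0,0, 8,2.6,-2.26,0,0]'
python3 -c "
from rig import env;s=env.observe();print(s['position'],s['q'],s['tool_rot'],s['ft_force'])"
```

```text
time_s: 1.27
position: [0.2739, -0.3822, 0.3634]
tool_rot: [[0.923, 0.386, 0.0], [0.386, -0.923, -0.0], [0.0, 0.0, -1.0]]
ft_force: [0.7, -0.2, 0.4]
grip_width: 0.0802
gripper_force: 0.0
time_s: 1.93
position: [0.3958, -0.1349, 0.3635]
tool_rot: [[0.922, 0.386, 0.0], [0.386, -0.922, -0.0], [0.0, 0.0, -1.0]]
ft_force: [0.2, -0.5, -1.0]
grip_width: 0.08
gripper_force: 0.0
[ 0.39581316 -0.13485375  0.36354133] [-3.51342996e+01  4.08904323e+00  7.65850567e+01  9.80375880e-04
  9.92919742e+01  3.21435462e+01] [[ 9.22387655e-01  3.86265156e-01  4.93954640e-04]
 [ 3.86265332e-01 -9.22387655e-01 -3.26950814e-04]
 [ 3.29327955e-04  4.92372948e-04 -9.99999825e-01]] [ 0.16146097 -0.46207748 -1.01561594]
```

```bash
python3 -m crank '[8,2.6,-2.26,0,0, 8,2.6,-2.26,0,0, 8,2.6,-2.26,0,0, 8,2.6,-2.26,0,0, 8,2.6,-2.26,0,0, 8,2.6,-2.26,0,0, 8,2.6,-2.26,0,0, 8,2.6,-2.26,0,0]'
python3 -m crank '[8,0,0,0,0.115, 8,0,0,0,0.115, 8,0,0,0,0.115, 8,0,0,0,0, 8,0,0,0,0, 8,0,0,0,0, 8,0,0,0,0, 8,0,0,0,0]'
python3 - <<'E'
from rig import env,optics,spotter
from h import *
import cv2
p=optics.get_image('wrist'); t=optics.get_image('top')
cv2.imwrite('pics/w1.png',p['color'][:,:,::-1])
print(np.round(p['pose'],3).tolist(),np.round(p['intrinsics'],0).tolist())
for X in [(.520,.112,.248),(.520,.112,.19),(.472,.26,.255)]: print('exp',proj(p,X).round(1))
for c in (p,t):
  for d in spotter.look_for(c,'top_handle')[:3]:
    uv=np.array(d['at'])*[640,400]; print(uv,d['score'],atz(c,uv,.233))
E
```

```text
time_s: 2.6
position: [0.5178, 0.1124, 0.3634]
tool_rot: [[0.922, 0.387, 0.0], [0.387, -0.922, -0.0], [0.0, 0.0, -1.0]]
ft_force: [0.8, -0.8, -0.1]
grip_width: 0.0799
gripper_force: 0.0
time_s: 3.27
position: [0.5175, 0.1105, 0.3634]
tool_rot: [[0.999, 0.053, 0.0], [0.053, -0.999, 0.0], [0.0, -0.0, -1.0]]
ft_force: [0.4, -0.0, 0.3]
grip_width: 0.0802
gripper_force: 0.0
[[0.053, 0.956, 0.287, 0.591], [-0.999, 0.051, 0.016, 0.114], [0.0, -0.287, 0.958, 0.506], [0.0, 0.0, 0.0, 1.0]] [[295.0, 0.0, 323.0], [0.0, 295.0, 203.0], [0.0, 0.0, 1.0]]
exp [321.4 195.5]
exp [321.7 181.5]
exp [158.5 239.4]
[270.72 222.52] 0.77 [0.48563545 0.1603819  0.233     ]
[249.088 199.4  ] 0.81 [0.47294602 0.14003512 0.233     ]
```

View pics/w1.png

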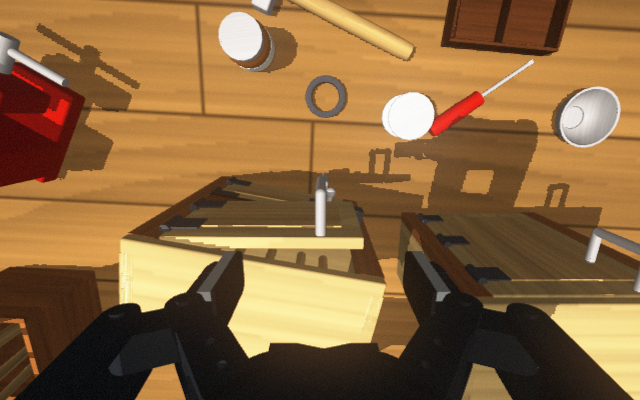

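The wrist view shows the standoff running from the leaf at (320,236) to the bar at (321,196). That matches my prediction of (321.4,195.5), and the leaf's edge is parallel to the fingers' closing line. I'll descend and grip.

```bash
python3 -m crank '[5,0.25,-0.1,2.8,0, 5,0,0,2.8,0, 5,0,0,2.8,0, 5,0,0,2.8,0, 5,0,0,2.8,0, 5,0,0,1.1,0, 5,0,0,0,0, 5,0,0,0,0]'
python3 -m crank '[0,0,0,0,0, 0,0,0,0,0, 0,0,0,0,0, 0,0,0,0,0, 0,0,0,0,0, 0,0,0,0,0, 0,0,0,0,0, 0,0,0,0,0]' 50
```

```text
time_s: 4.13
position: [0.5201, 0.1117, 0.2126]
tool_rot: [[0.999, 0.052, -0.0], [0.052, -0.999, 0.0], [-0.0, -0.0, -1.0]]
ft_force: [0.9, -0.6, 1.4]
grip_width: 0.05
gripper_force: 0.0
time_s: 4.8
position: [0.5198, 0.1132, 0.2134]
tool_rot: [[0.999, 0.053, 0.001], [0.053, -0.999, 0.003], [0.001, -0.003, -1.0]]
ft_force: [-1.7, 8.3, 3.3]
grip_width: 0.0091
gripper_force: 48.8
```

Gripped at 9 mm opening, the bar's width. Next is the swing, at 0.07 rad per row about the hinge.

```bash
python3 -m crank '[0,1.04,-0.32,0,-0.07, 0,1.04,-0.32,0,-0.07, 0,1.04,-0.32,0,-0.07, 0,1.04,-0.32,0,-0.07, 0,1.04,-0.32,0,-0.07, 0,1.04,-0.32,0,-0.07, 0,1.04,-0.32,0,-0.07, 0,1.04,-0.32,0,-0.07]'
```

```text
time_s: 5.47
position: [0.592, 0.1599, 0.2134]
tool_rot: [[0.817, 0.577, 0.002], [0.577, -0.817, -0.001], [0.002, 0.002, -1.0]]
ft_force: [0.4, -1.9, 2.8]
grip_width: 0.0089
gripper_force: 49.2
```

Forces are tiny, so I'll continue.

```bash
python3 -m crank '[0,1.04,-0.32,0,-0.07, 0,1.04,-0.32,0,-0.07, 0,1.04,-0.32,0,-0.07, 0,1.04,-0.32,0,-0.07, 0,1.04,-0.32,0,-0.07, 0,1.04,-0.32,0,-0.07, 0,1.04,-0.32,0,-0.07, 0,1.04,-0.32,0,-0.07]'
python3 -m crank '[0,1.04,-0.32,0,-0.07, 0,1.04,-0.32,0,-0.07, 0,1.04,-0.32,0,-0.07, 0,1.04,-0.32,0,-0.07, 0,0,0,0,0, 0,0,0,0,0, 0,0,0,0,0, 0,0,0,0,0]'
```

```text
time_s: 6.13
position: [0.6282, 0.2379, 0.2135]
tool_rot: [[0.387, 0.922, 0.006], [0.922, -0.387, -0.001], [0.002, 0.006, -1.0]]
ft_force: [9.9, -3.3, 0.7]
grip_width: 0.0088
gripper_force: 49.4
time_s: 6.8
position: [0.6286, 0.2819, 0.2135]
tool_rot: [[0.119, 0.993, 0.009], [0.993, -0.119, 0.002], [0.003, 0.009, -1.0]]
ft_force: [17.5, 2.0, -0.3]
grip_width: 0.0093
gripper_force: 49.8
```

```bash
python3 -m crank '[5,0,0,0,0, 5,0,0,0,0, 5,0,0,0,0, 5,0,0,0,0, 5,0,0,0,0, 5,0,0,0,0, 5,0,0,-1,0, 5,0,0,-2,0]'
python3 -m crank '[5,0,0,-3,0, 5,0,0,-3,0, 5,0,0,-3,0, 5,0,0,-3,0, 5,0,0,-1,0, 5,0,0,0,0, 5,0,0,0,0, 5,0,0,0,0]'
python3 - <<'E'
from rig import env,optics
from h import *
import cv2
a=[optics.get_image(n) for n in('top','scene','wrist')]
b=[cv2.resize(x['color'][:,:,::-1],(400,250)) for x in a[1:]]
z=cv2.resize(a[0]['color'][90:290,120:440,::-1],(480,300))
o=np.zeros((550,800,3),np.uint8);o[:250,:400]=b[0];o[:250,400:]=b[1];o[250:,:480]=z
cv2.imwrite('pics/f.png',o)
H=np.array([.472,.26,.255])
for th in(1.4,1.57,1.75):
  y=th-np.radians(7.1);print(th,proj(a[2],H).round(),proj(a[2],H+.19*np.array([np.sin(y),-np.cos(y),0])).round(),'half-scale in comp: x400/640')
E
```

```text
time_s: 7.47
position: [0.6248, 0.2817, 0.2408]
tool_rot: [[0.119, 0.993, -0.005], [0.993, -0.119, -0.001], [-0.002, -0.005, -1.0]]
ft_force: [-0.3, 0.1, 0.6]
grip_width: 0.0499
gripper_force: 0.0
time_s: 8.13
position: [0.6254, 0.2819, 0.3709]
tool_rot: [[0.119, 0.993, -0.003], [0.993, -0.119, -0.001], [-0.001, -0.002, -1.0]]
ft_force: [-0.2, 1.0, -0.2]
grip_width: 0.0499
gripper_force: 0.0
1.4 [166. 238.] [362. 269.] half-scale in comp: x400/640
1.57 [166. 238.] [366. 239.] half-scale in comp: x400/640
1.75 [166. 238.] [364. 205.] half-scale in comp: x400/640
```

View pics/f.png

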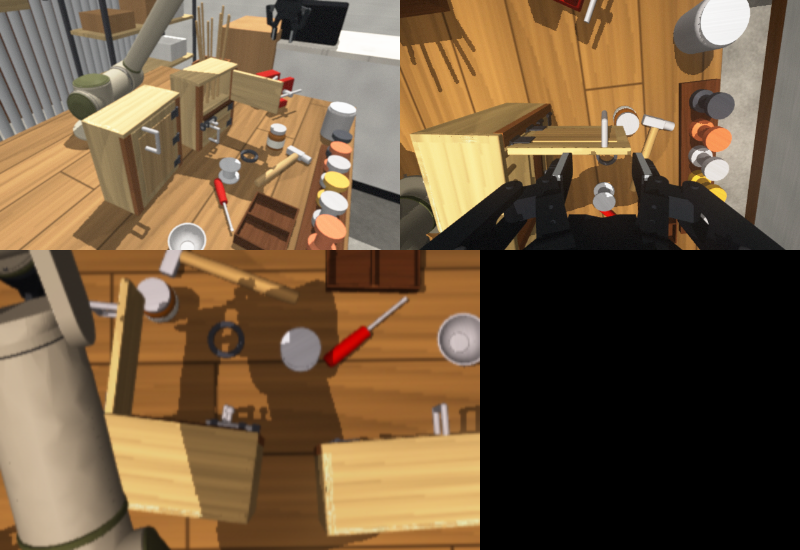

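The combined view shows the top half square to the cupboard: its top edge is level at row ~149, as predicted for 1.57 rad. The bottom half and the plain door are shut, and the gripper is clear above.

```bash
python3 -c "
from rig import env;print(env.close_job())"
```

```text
the job is handed in; nothing more can be done
None
```

The split door's top half stands open at about a right angle. The bottom half stayed shut with its bolt untouched, the one-piece door is shut, and the job was handed in after about 8 s of robot time.

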